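# Set the cup cabinet's door ajar on its stay

### The arm

A 6-joint arm with a two-finger parallel gripper is mounted at the origin on the work surface. World frame = base frame: x ahead of the robot, y to its left, z up, the work surface at z = 0. Lengths are in m, angles in rad, forces in N, time in s.
With the tool pointing down it reaches from about 0.325 to 0.85 m from the base axis. Payload 4.4 kg.
Tool frame: the origin (TCP) lies midway between the tips of the shut fingers; the grasp point (between the pads) lies behind it (env.grip_point_offset is the z of the grasp point in the tool frame, in m); z points along the fingers, y is the direction in which the jaws open and shut (so a half turn about z gives the same grasp; the last joint's range is limited). The gripper opens to 94 mm and grips with 3 to 60 N. Pads are 16 mm wide; open, the fingers measure 119 mm over their backs; the gripper's body (75 mm by 177 mm) begins 78 mm behind the grasp point.
Start: joints at [-1.415, 0.207, 1.542, -0, 1.393, -0.15], TCP at [0.174, -0.548, 0.205] pointing down, gripper open.
Joint ranges: [-2.73, 2.73], [-0.86, 2.22], [0.23, 2.46], [-1.11, 4.25], [0.08, 2.63], [-2.82, 2.82]. Speed limits (rad/s): [2.79, 2.79, 3.14, 3.14, 3.14, 3.14].

### API

Orientations are given as a unit quaternion [x, y, z, w].
In Python, from workcell import env gives the robot as it stands. The module is installed in compiled form; this text tells all that it offers.
- The arm moves only by the tool send_rows, never from a script. Its argument "rows" is a list of rows, each an object with "travel": the shift along the tool's x, y, z in m, a list of three; "yaw": the turn about the tool's z in degrees. A call has 1 to 5 rows; each row is the pose to reach, as a shift and turn from the pose commanded when the call began, along the tool's axes at that moment; what a row does not reach only later rows make up. A row lasts 1/10 s, in which the tool goes at most 50 mm and 8.59 degrees, less where a joint would pass 70% of its speed; a pose out of reach is approached as far as the arm can. A call with a gripper value outside its range is refused whole. "jaw" is the finger opening in m, from 0 to 0.094, set as the call begins (left out, the last holds). The fingers move at their own pace and stop on an object; "newtons" is the grip in N (left out, the last holds). Time passes only in rows, so rows that repeat a pose let the fingers close. It gives the time, the measured TCP pose, the force and the opening at its end, in the units of the state.
- env.sense(): the state, without advancing time (a new reading comes with each control period).
- env.grab_frame(name): name is "scene" or "top" or "wrist"; returns a dict with "pixels" (480x640x3 uint8, red, green, blue), "depth" (480x640 float32, m along the optical axis (not along the pixel's ray), 0 where there is no reading), "intrinsics" (3x3 intrinsics, pixels), "rvec" (rotation vector, rad) and "tvec" (3), from world to camera coordinates, as OpenCV has them; the wrist camera has in their place "tool_from_camera" (4x4, takes a point from camera to tool coordinates, whose origin is the TCP and whose axes are the flange's). Camera axes: x right, y down, z forward; pixel columns grow to the right and rows downward; lengths in m; the calibration is good to about 2 mm. The wrist camera is an equidistant fisheye: a pixel r from the principal point sees the ray r / f radians off the axis. A picture is of the moment at which its call begins: read the wrist's pose just before it.
- env.finish_job(): hands the job in, once; it reports no verdict.
The state is a dict: "clock": time; "joints": joint angles; "dq": joint speeds; "joint_efforts": joint torques, N m; "eef_pos": TCP position; "orientation": TCP orientation; "wrist_force": force on the tool from outside, world axes, zero at the start; "torque": the same for the moment, N m; "width": finger opening in m.
Only numpy, scipy, OpenCV 4.12 (cv2) and the standard library are available. Lean on these libraries where they do the work, as an engineer would, in place of code of your own. Each camera call takes 0.05 s, during which the arm holds its last target.

### The job

Air the cup-drying cabinet: with the stay bar on its top, push the glass door open against its spring, drop the red-ringed middle hole of the bar fully down over the small steel peg, and let go so that the stay holds the door ajar. Feel for the peg and bear on it only lightly, and do not disturb the tea tin, the cup or the bowl.

Things in the scene. Friction and masses are not known exactly. Their poses are not given: they have to be found in the camera images.
- cabinet: Fixed grey and aluminium cup-drying cabinet, 300 deep (x) x 340 wide (y) x 200 mm high. Origin: centre of its underside; +x runs from its front to its back, +y to the door's hinge side, z up. A green-framed glass door, 320 mm wide, closes its front; the door's top edge is 7 mm below the cabinet's top face.
- door (a joint): Opening angle of the glass door, rad: 0 shut, up to 0.9, its free edge swinging out to the cabinet's -x about a vertical hinge line at cabinet x = -158, y = +160 mm. A hidden spring always pulls it shut, with 2 to 3 N as felt at the stay's pivot; it stays open only if held. A damper adds about 5 N per 0.1 m/s there. On the middle hole it stands at about 0.26 to 0.41.
- stay: Flat steel stay bar, 245 x 28 x 5 mm, 0.15 to 0.23 kg. Origin: on its pivot, at its underside; +x runs to its free end. The bar swings freely about the vertical, its free end can be lifted up to 0.7 rad and falls back until level, underside 6 mm above the cabinet's top. Three 10.5 mm through holes at 91, 137 and 183 mm from the pivot. It starts level, swung to the -y side of the peg.
- red_hole (a point): Centre of the bar's middle hole (ringed in red), at the bar's underside, 137 mm from the pivot.
- stay_knob (a point): Centre of the upright round black grip knob on the bar's free end: 18 mm diameter, 36 mm tall (its top is 17 mm above this point, its foot on the bar 19 mm below), 210 mm from the pivot. Pinched between parallel fingers it can turn about its upright axis in the grip.
- slot_plate: Brass plate 58 x 34 x 3 mm on the cabinet's top, axes as the cabinet's. Origin: centre of its underside, at cabinet x = -100, y = -70, z = 200 mm. A steel peg, 8 mm in diameter, round-topped, is clamped in its slot on y = 0, anywhere from x = -15 to +15 mm: where is not measured; see or feel it. Its top is 19 mm above this origin, 13 mm above the level bar's underside.
- tea_tin: Bystander: red tea tin, 60 mm in diameter, 85 mm high, standing on the cabinet's top towards the hinge side and back. Origin: centre of its underside.
- tea_cup: Bystander: white cup, 70 mm in diameter, 60 mm high, on the table to the -y side of the cabinet. Origin: centre of its underside.
- rice_bowl: Bystander: blue bowl, 100 mm in diameter, 50 mm high, on the table to the +y side of the cabinet. Origin: centre of its underside.
- stay_pivot (a point): The stay bar's pivot (same point as the bar's origin), carried on the door's top edge 240 mm from the door's hinge line, so it moves with the door.

How it is judged:
On the way, in this order (a step that is already met when the one before it is completed fails the run):
1. the door is pushed open (value of joint door above 0.2 rad), for 0.1 s.
2. the red-ringed hole is down over the peg (horizontal distance between red_hole and slot_plate below 0.0195 m and z of red_hole in the frame of slot_plate below 0.009 m and value of joint door above 0.22 rad), for 0.2 s.
At the end, for the whole second after the job is handed in: The bar lies level with its red-ringed hole down over the peg (hole within 19.5 mm of the slot plate's centre and its underside less than 9 mm above the plate's), the door stands still between 0.22 and 0.45 rad, and the bar has been released (all of step 2 and value of joint door below 0.45 rad and velocity of joint door between -0.03 and 0.03 rad/s); the robot touches nothing.
It fails at once if the bar bears on the peg with more than 20 N (contact force between stay and slot_plate above 20 N).
It fails at once if the tea tin is moved more than 20 mm or tipped (distance of tea_tin from where it was at the start of the episode above 0.02 m or angle between tea_tin's own z axis and vertical above 0.3 rad).
It fails at once if the cup is moved more than 20 mm or tipped (distance of tea_cup from where it was at the start of the episode above 0.02 m or angle between tea_cup's own z axis and vertical above 0.3 rad).
It fails at once if the bowl is moved more than 20 mm or tipped (distance of rice_bowl from where it was at the start of the episode above 0.02 m or angle between rice_bowl's own z axis and vertical above 0.3 rad).
It also fails if it takes over 69 s, if anything falls off the work surface, if the arm or the gripper's body presses on something with over 40 N, if the wrist force passes 120 N, or if a joint passes its speed limit or range.

## Working session

There is one attempt and no reset: what is moved stays moved. The work goes in short steps, Python scripts to look and compute and a tool call to move; the robot and the scene stay as the last step left them, time stands still between calls to the robot, and variables do not carry over. Pictures are saved under pics/ and viewed, and the job is handed in when it is done.

Besides the shell and the picture viewer there is one more tool, called as name(argument=value, ...) on one line, values as JSON. send_rows: Moves the arm, as the interface text tells. Its arguments: {"type":"object","properties":{"rows":{"type":"array","items":{"type":"object","properties":{"travel":{"type":"array","items":{"type":"number"}},"yaw":{"type":"number"}}}},"jaw":{"type":"number"},"newtons":{"type":"number"}},"required":["rows"]}

```bash
mkdir -p pics; ls; cat > h.py <<'E'
import numpy as np,cv2
from workcell import env
from scipy.spatial.transform import Rotation as R
def save(f,name,crop=None,s=1):
    im=f['pixels'][:,:,::-1]
    if crop: x0,y0,x1,y1=crop; im=im[y0:y1,x0:x1]
    im=cv2.resize(im,None,fx=s,fy=s,interpolation=cv2.INTER_CUBIC)
    cv2.imwrite('pics/'+name,im)
def px2w(f,u,v,z=None,d=None):
    K=np.array(f['intrinsics']);Rm=cv2.Rodrigues(np.array(f['rvec'],float))[0];t=np.array(f['tvec'],float).ravel()
    ray=np.linalg.inv(K)@[u,v,1]; c=-Rm.T@t; r=Rm.T@ray
    if z is not None: return c+r*(z-c[2])/r[2]
    if d is None: d=f['depth'][int(round(v)),int(round(u))]
    return c+r*d
def w2px(f,p):
    return cv2.projectPoints(np.array([p],float),np.array(f['rvec'],float),np.array(f['tvec'],float),np.array(f['intrinsics']),None)[0].ravel()
E
python3 - <<'E'
from h import *
import pickle
for n in ['scene','top']:
    f=env.grab_frame(n); save(f,n+'0.png'); pickle.dump(f,open(n+'0.pkl','wb'))
s=env.sense(); print(s, env.grip_point_offset)
E
```

```text
pics
{'clock': 0.1, 'joints': array([-1.41448369e+00,  2.07347090e-01,  1.54280415e+00, -2.93852164e-05,
        1.39348740e+00, -1.50506696e-01]), 'dq': array([ 0.00155791, -0.00036496, -0.00300343,  0.00063867,  0.00036264,
       -0.00171781]), 'joint_efforts': array([-8.70054973e-04, -3.71863210e+01, -2.82292736e+01,  7.00402097e-02,
        3.11524293e-02, -5.29245665e-05]), 'eef_pos': array([ 0.17352762, -0.54742791,  0.20440322]), 'orientation': array([ 9.88254881e-01,  1.52811135e-01, -1.74292547e-05, -1.02294732e-03]), 'wrist_force': array([0.00324346, 0.53140241, 0.09928627]), 'torque': array([-0.02605554, -0.00441439,  0.00864492]), 'width': 0.09414017149941631} -0.0188
```

View pics/scene0.png

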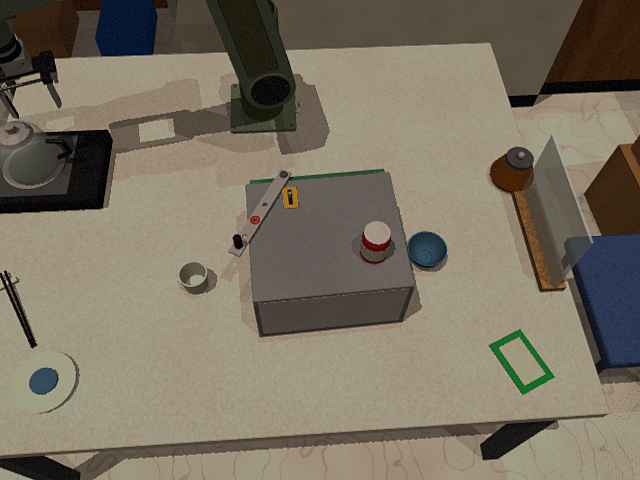

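View pics/top0.png

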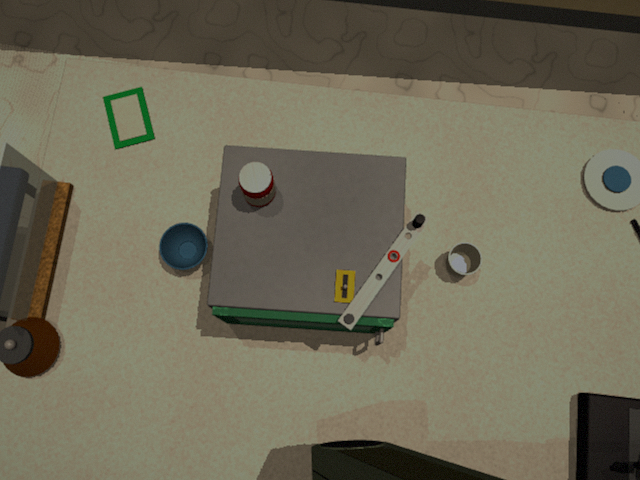

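```bash
python3 - <<'E'
from h import *
import pickle
f=pickle.load(open('top0.pkl','rb')); save(f,'top0c.png',(310,200,450,360),5)
g=pickle.load(open('scene0.pkl','rb')); save(g,'scene0c.png',(220,155,320,265),5)
for n,uv in [('bl',(225,147)),('br',(405,158)),('fr',(400,317)),('fl',(210,304)),('pivot',(349,320)),('red',(394,256)),('knob',(419,219))]:
    print(n,px2w(f,*uv,z=0.2), px2w(f,*uv))
E
```

```text
bl [0.69980055 0.31791206 0.2       ] [0.69947033 0.31773075 0.20088387]
br [ 0.71795167 -0.01620579  0.2       ] [ 0.71909717 -0.0165352   0.19706924]
fr [ 0.42413315 -0.03282726  0.2       ] [ 0.44677282 -0.05882688 -0.00281463]
fl [0.40763897 0.30016979 0.2       ] [0.40734552 0.29959403 0.2030582 ]
pivot [0.40847307 0.05513992 0.2       ] [0.40667097 0.05597061 0.2186273 ]
red [ 0.53115811 -0.01262509  0.2       ] [ 0.53090995 -0.0124983   0.20116325]
knob [ 0.60455174 -0.05145642  0.2       ] [ 0.59106054 -0.04450327  0.24765758]
```

View pics/top0c.png

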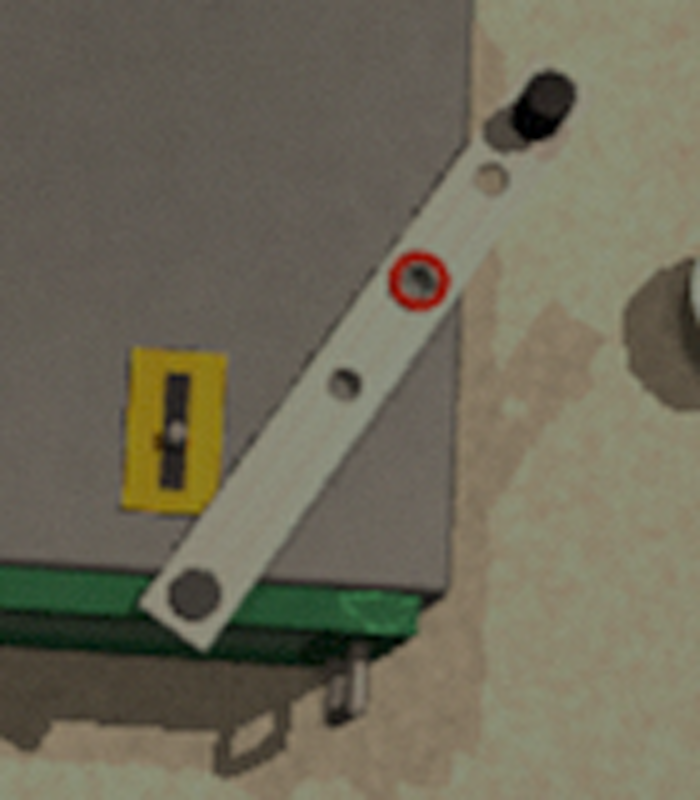

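View pics/scene0c.png

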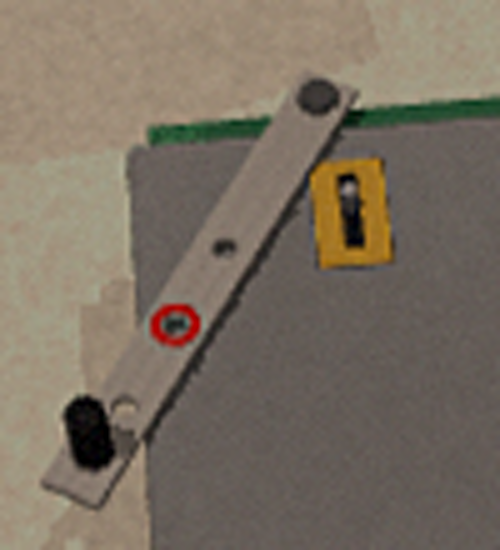

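```bash
cat > fit.py <<'E'
from h import *
import pickle
from scipy.optimize import least_squares
T=pickle.load(open('top0.pkl','rb'));S=pickle.load(open('scene0.pkl','rb'))
obs=[(T,'bl',(225,147)),(T,'br',(405,158)),(T,'fr',(399.4,318.4)),(T,'fl',(210,304)),(S,'fr',(245.6,184.6)),
(T,'plate',(344.8,286)),(S,'plate',(290.2,197.8)),(T,'pivot',(348.8,318.8)),(S,'pivot',(283.6,174.4)),
(T,'red',(393.8,256.2)),(S,'red',(255.2,219.8)),(T,'knob',(420.2,218.4)),(T,'peg',(345.4,285)),(S,'peg',(289.8,192))]
def pts(p):
    x,y,a,b,s=p
    c={'bl':(.15,.17,.2),'br':(.15,-.17,.2),'fr':(-.15,-.17,.2),'fl':(-.15,.17,.2),'plate':(-.1,-.07,.203),'pivot':(-.158,-.08,.214),
    'peg':(-.1+s,-.07,.219),
    'red':(-.158+.137*np.cos(b),-.08+.137*np.sin(b),.211),'knob':(-.158+.21*np.cos(b),-.08+.21*np.sin(b),.247)}
    Rz=R.from_euler('z',a).as_matrix()
    return {k:Rz@np.array(v)+[x,y,0] for k,v in c.items()}
def res(p):
    P=pts(p); return np.concatenate([w2px(f,P[n])-np.array(uv) for f,n,uv in obs])
if __name__=='__main__':
    r=least_squares(res,[.56,.14,.05,-.5,0],loss='soft_l1')
    print(r.x.round(4)); rr=res(r.x).reshape(-1,2)
    for (f,n,uv),e in zip(obs,rr): print('T' if f is T else 'S',n,e.round(2))
    for k,v in pts(r.x).items(): print(k,v.round(4))
    for f in(T,S):
        Rm=cv2.Rodrigues(np.array(f['rvec'],float))[0]; print('cam',-Rm.T@np.array(f['tvec']).ravel(), f['intrinsics'][0][0])
E
python3 fit.py
```

```text
[ 5.636e-01  1.430e-01  4.900e-02 -5.581e-01 -2.000e-04]
T bl [-0.76 -2.8 ]
T br [ 1.92 -1.73]
T fr [ 1.24 -0.16]
T fl [-3.18  0.88]
S fr [ 0.08 -2.65]
T plate [ 0.45 -0.24]
S plate [ 0.41 -2.75]
T pivot [ 0.58 -0.27]
S pivot [ 0.28 -2.18]
T red [ 0.21 -0.49]
S red [ 0.45 -1.95]
T knob [ 0.26 -0.26]
T peg [ 0.29 -0.45]
S peg [ 0.6  -1.09]
bl [0.7051 0.3201 0.2   ]
br [ 0.7217 -0.0194  0.2   ]
fr [ 0.4221 -0.0341  0.2   ]
fl [0.4055 0.3055 0.2   ]
plate [0.4671 0.0682 0.203 ]
pivot [0.4097 0.0554 0.214 ]
peg [0.4669 0.0682 0.219 ]
red [ 0.5293 -0.0114  0.211 ]
knob [ 0.5931 -0.047   0.247 ]
cam [0.30667248 0.10206576 1.2522566 ] 600.8670400889935
cam [1.22029674 0.06718089 1.28428582] 575.6518649616346
```

```bash
cat >> h.py <<'E'
def plan(target,xang=None,s=None):
    s=s or env.sense(); Rm=R.from_quat(s['orientation']).as_matrix(); 
    d=Rm.T@(np.array(target)-s['eef_pos']); xa=np.arctan2(Rm[1,0],Rm[0,0])
    yaw=0 if xang is None else -np.degrees((xang-xa+np.pi)%(2*np.pi)-np.pi)
    print('pos',s['eef_pos'].round(4),'xang',round(xa,4),'shift tool',d.round(4),'yaw',round(yaw,2),'F',s['wrist_force'].round(2),'t',round(s['clock'],2),'w',round(s['width'],4))
E
python3 - <<'E'
from h import *
f=env.grab_frame('wrist'); print(f['tool_from_camera'],f['intrinsics']); save(f,'w0.png')
plan([.174,-.548,.40]); plan([.593,-.047,.40],-.509)
E
```

```text
[[-1.89629270e-04 -9.71782095e-01 -2.35880317e-01  7.01823097e-02]
 [ 9.99999428e-01 -4.32544562e-04  9.78080336e-04  1.79728717e-04]
 [-1.05250971e-03 -2.35879996e-01  9.71781621e-01 -1.79390281e-01]
 [ 0.00000000e+00  0.00000000e+00  0.00000000e+00  1.00000000e+00]] [[371.64829954   0.         321.69301194]
 [  0.         371.64829954 245.41928707]
 [  0.           0.           1.        ]]
pos [ 0.1736 -0.5475  0.2046] xang 0.3068 shift tool [ 0.0003  0.0002 -0.1954] yaw 0 F [0.59 0.59 0.13] t 0.15 w 0.0937
pos [ 0.1736 -0.5475  0.2046] xang 0.3068 shift tool [ 0.5511 -0.3508 -0.1947] yaw 46.74 F [0.59 0.59 0.13] t 0.15 w 0.0937
```

View pics/w0.png

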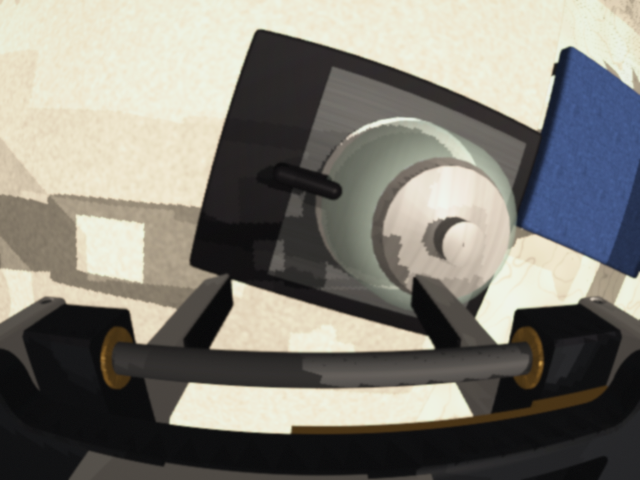

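send_rows(rows=[{"travel": [0, 0, -0.05], "yaw": 0}, {"travel": [0, 0, -0.1], "yaw": -8}, {"travel": [0, 0, -0.15], "yaw": -16}, {"travel": [0.02, -0.013, -0.195], "yaw": -24}, {"travel": [0.06, -0.038, -0.195], "yaw": -32}], jaw=0.05)

```text
clock: 0.65
eef_pos: [0.2189, -0.4974, 0.4078]
orientation: [0.908, 0.42, -0.001, 0.007]
wrist_force: [1.3, -0.5, 1.2]
width: 0.0575
```

```bash
python3 -c "
from h import *
plan([.593,-.047,.40],2.633)"
```

```text
pos [ 0.2189 -0.4974  0.4078] xang 0.8666 shift tool [ 0.5855 -0.0066  0.0029] yaw -101.21 F [ 1.31 -0.54  1.17] t 0.65 w 0.0575
```

send_rows(rows=[{"travel": [0.045, 0, 0], "yaw": -8}, {"travel": [0.09, -0.001, 0], "yaw": -16}, {"travel": [0.135, -0.002, 0], "yaw": -24}, {"travel": [0.18, -0.002, 0], "yaw": -32}, {"travel": [0.225, -0.002, 0], "yaw": -40}])

```text
clock: 1.15
eef_pos: [0.3644, -0.3195, 0.4002]
orientation: [0.708, 0.706, 0.0, -0.0]
wrist_force: [1.5, 0.2, -0.9]
width: 0.05
```

```bash
python3 -c "
from h import *
plan([.593,-.047,.40],2.633)"
```

```text
pos [ 0.3644 -0.3195  0.4002] xang 1.5688 shift tool [2.73e-01 2.28e-01 2.00e-04] yaw -60.97 F [ 1.46  0.15 -0.87] t 1.15 w 0.05
```

send_rows(rows=[{"travel": [0.035, 0.029, 0], "yaw": -8}, {"travel": [0.07, 0.058, 0], "yaw": -16}, {"travel": [0.105, 0.087, 0], "yaw": -24}, {"travel": [0.14, 0.116, 0], "yaw": -32}, {"travel": [0.175, 0.145, 0], "yaw": -40}])

```text
clock: 1.65
eef_pos: [0.5108, -0.1455, 0.4002]
orientation: [0.423, 0.906, -0.0, -0.0]
wrist_force: [0.0, -0.8, -0.1]
width: 0.0501
```

```bash
python3 -c "
from h import *
plan([.593,-.047,.40],2.633)"
```

```text
pos [ 0.5108 -0.1455  0.4002] xang 2.2674 shift tool [2.280e-02 1.263e-01 1.000e-04] yaw -20.94 F [ 0.01 -0.77 -0.09] t 1.65 w 0.0501
```

send_rows(rows=[{"travel": [0.008, 0.042, 0], "yaw": -7}, {"travel": [0.015, 0.084, 0], "yaw": -14}, {"travel": [0.023, 0.126, 0.02], "yaw": -21}, {"travel": [0.023, 0.126, 0.05], "yaw": -21}, {"travel": [0.023, 0.126, 0.05], "yaw": -21}])

```text
clock: 2.15
eef_pos: [0.5904, -0.0475, 0.3444]
orientation: [0.253, 0.967, -0.0, -0.006]
wrist_force: [-0.0, -0.5, -0.6]
width: 0.0501
```

```bash
cat >> h.py <<'E'
def wr(name,crop=None,s=1):
    st=env.sense(); f=env.grab_frame('wrist'); f['st']=st; save(f,name,crop,s); 
    import pickle; pickle.dump(f,open(name[:-4]+'.pkl','wb')); return f
def wpx(f,u,v,z):
    K=np.array(f['intrinsics']); d=np.array([u-K[0,2],v-K[1,2]]); r=np.hypot(*d); th=r/K[0,0]
    ray=np.r_[d/r*np.sin(th),np.cos(th)]; M=np.array(f['tool_from_camera']); Rm=R.from_quat(f['st']['orientation']).as_matrix()
    c=Rm@M[:3,3]+f['st']['eef_pos']; q=Rm@M[:3,:3]@ray; return c+q*(z-c[2])/q[2]
E
python3 -c "
from h import *
f=wr('w1.png'); plan([.593,-.047,.236],2.633)"
```

```text
pos [ 0.591  -0.0486  0.3473] xang 2.6288 shift tool [-0.0017  0.0026  0.1113] yaw -0.24 F [-0.41 -0.83  0.35] t 2.2 w 0.05
```

View pics/w1.png

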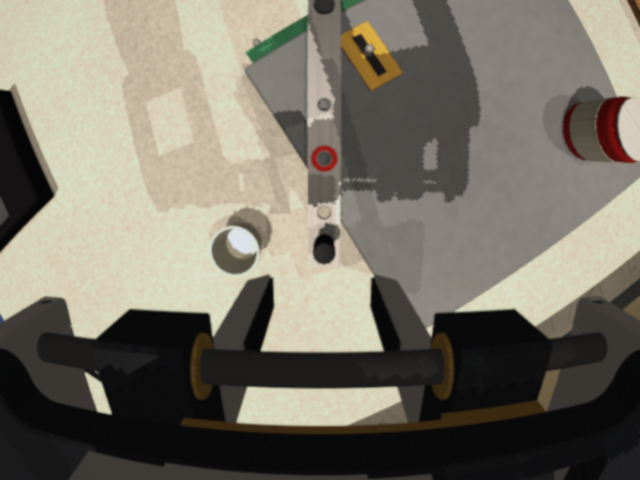

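```bash
python3 -c "
from h import *
import pickle
f=pickle.load(open('w1.pkl','rb')); save(f,'w1c.png',(290,0,430,120),5); save(f,'w1k.png',(280,130,370,280),4)
for n,u,v,z in [('red',324,158,.211),('h1',324,104,.211),('knobtop',324,250,.247),('pivot',324,5,.215),('plate',371,56,.203),('peg',368,48,.219)]: print(n,wpx(f,u,v,z).round(4))"
```

```text
red [ 0.5334 -0.0125  0.211 ]
h1 [0.4934 0.01   0.211 ]
knobtop [ 0.5947 -0.0469  0.247 ]
pivot [0.4153 0.0539 0.215 ]
plate [0.4734 0.068  0.203 ]
peg [0.4691 0.0653 0.219 ]
```

View pics/w1c.png

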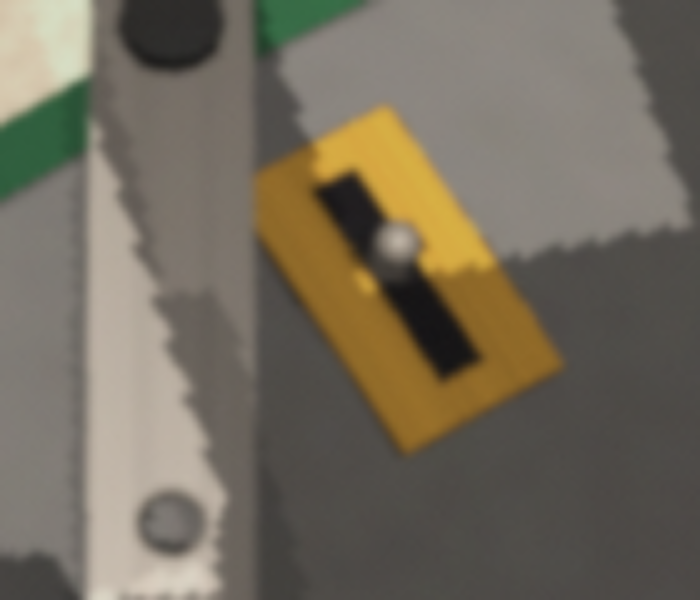

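View pics/w1k.png

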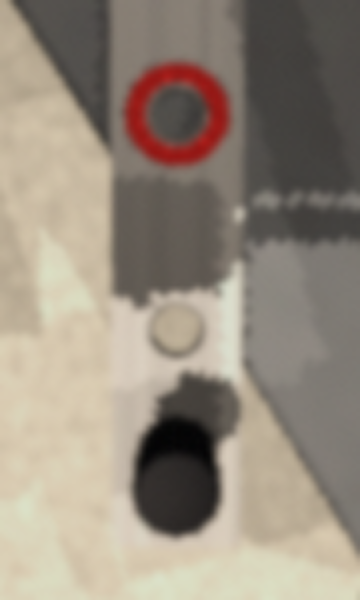

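```bash
python3 -c "
from h import *
import pickle
f=pickle.load(open('w1.pkl','rb'))
q=lambda x,y,z: wpx(f,290+x/5-.4,y/5-.4,z)
pc=(q(335,180,.203)+q(460,370,.203))/2; a=.049
cor=(q(388,105,.203)+q(563,365,.203)+q(406,455,.203)+ q(230,185,.203))/4
pt=q(399,241,.219); cx=np.array([np.cos(a),np.sin(a),0]); cy=np.array([-np.sin(a),np.cos(a),0])
for c in (pc,cor): print(c.round(4), (pt-c)@cx,(pt-c)@cy)
sl=q(460,370,.203)-q(335,180,.203); print(sl,np.arctan2(sl[1],sl[0]))
e=q(563,365,.203)-q(388,105,.203);print(np.arctan2(e[1],e[0]),np.hypot(*e[:2]))
print(pt, wpx(f,290-.4+172/5,19/5-.4,.215), wpx(f,280+177/4-.4,130+113/4-.4,.211),wpx(f,280+176/4-.4,130+492/4-.4,.247))"
```

```text
[0.4713 0.0673 0.203 ] -0.0018465736302526738 -0.0008007746543311388
[0.4713 0.0673 0.203 ] -0.0018634245207641714 -0.0007889067497405184
[0.04098944 0.00155183 0.        ] 0.03784114778947954
0.04700530201348942 0.05687315735919332
[0.46950303 0.06639495 0.219     ] [0.41390593 0.0546735  0.215     ] [ 0.53326914 -0.01252586  0.211     ] [ 0.5963468  -0.04815642  0.247     ]
```

```bash
python3 -c "
from h import *
plan([.595,-.0475,.217],2.635)"
```

```text
pos [ 0.591  -0.0486  0.3473] xang 2.6288 shift tool [-0.0038  0.0031  0.1303] yaw -0.36 F [-0.41 -0.83  0.35] t 2.2 w 0.05
```

send_rows(rows=[{"travel": [-0.002, 0.0, 0.04], "yaw": 0}, {"travel": [-0.002, 0.0, 0.075], "yaw": 0}, {"travel": [-0.002, 0.0, 0.085], "yaw": 0}, {"travel": [-0.002, 0.0, 0.085], "yaw": 0}, {"travel": [-0.002, 0.0, 0.085], "yaw": 0}])

```text
clock: 2.7
eef_pos: [0.5954, -0.0511, 0.2682]
orientation: [0.254, 0.967, 0.0, 0.002]
wrist_force: [-0.9, 0.0, 0.7]
width: 0.0499
```

```bash
python3 -c "
from h import *
plan([.595,-.0475,.217],2.635); f=wr('w2.png')"
```

```text
pos [ 0.5954 -0.0511  0.2682] xang 2.6271 shift tool [0.0023 0.0029 0.0512] yaw -0.45 F [-0.88  0.04  0.72] t 2.7 w 0.0499
```

View pics/w2.png

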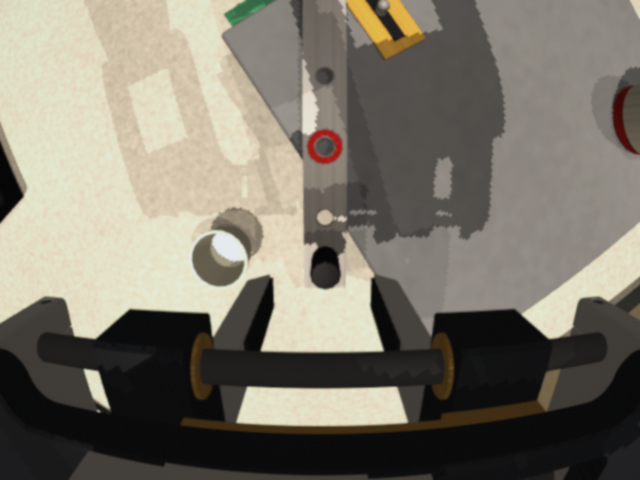

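```bash
python3 -c "
from h import *
import pickle
f=pickle.load(open('w2.pkl','rb'))
for v in (270,275): print(wpx(f,325,v,.247).round(4)); 
print(wpx(f,325,146,.211).round(4),wpx(f,383,5,.219).round(4))
plan(wpx(f,325,273,.247)*[1,1,0]+[0,0,.217],2.635)"
```

```text
[ 0.594  -0.0468  0.247 ]
[ 0.5966 -0.0482  0.247 ]
[ 0.5334 -0.0122  0.211 ] [0.4702 0.0654 0.219 ]
pos [ 0.5957 -0.051   0.2687] xang 2.6274 shift tool [0.002  0.0028 0.0517] yaw -0.44 F [ 0.23 -0.03 -0.63] t 2.75 w 0.05
```

send_rows(rows=[{"travel": [0.001, 0.002, 0.015], "yaw": 0}, {"travel": [0.001, 0.002, 0.03], "yaw": 0}, {"travel": [0.001, 0.002, 0.045], "yaw": 0}, {"travel": [0.001, 0.002, 0.05], "yaw": 0}, {"travel": [0.001, 0.002, 0.05], "yaw": 0}])

```text
clock: 3.25
eef_pos: [0.5931, -0.0477, 0.2132]
orientation: [0.254, 0.967, -0.0, -0.002]
wrist_force: [0.2, -0.1, 0.6]
width: 0.0499
```

send_rows(rows=[{"travel": [0, 0, 0], "yaw": 0}, {"travel": [0, 0, 0], "yaw": 0}, {"travel": [0, 0, 0], "yaw": 0}, {"travel": [0, 0, 0], "yaw": 0}, {"travel": [0, 0, 0], "yaw": 0}], jaw=0.008, newtons=20)

```text
clock: 3.75
eef_pos: [0.5946, -0.0481, 0.2159]
orientation: [0.254, 0.967, -0.0, 0.0]
wrist_force: [1.0, 0.2, 0.1]
width: 0.0178
```

```bash
python3 -c "
from h import *
plan([.595,-.0475,.217],2.635); f=wr('w3.png')"
```

```text
pos [ 0.5946 -0.0481  0.2159] xang 2.6281 shift tool [-0.      0.0008 -0.0011] yaw -0.4 F [1.04 0.24 0.11] t 3.75 w 0.0178
```

View pics/w3.png

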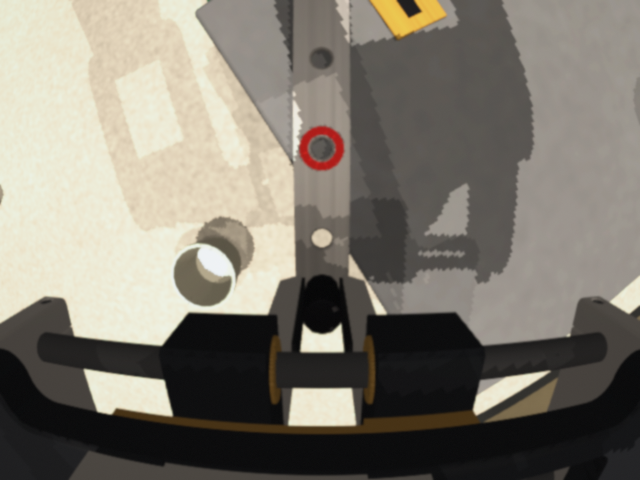

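```bash
cat > kin.py <<'E'
from h import *
from scipy.optimize import brentq
a=.048; hgt=.0287; sp=-.002; b0=-.558
def piv(th): return np.array([-.158-.24*np.sin(th),.16-.24*np.cos(th)])
def knob(th,b,t):
    r=.21*np.cos(t)-hgt*np.sin(t); z=.21*np.sin(t)+hgt*np.cos(t)
    return np.r_[piv(th)+r*np.array([np.cos(b),np.sin(b)]),z]
peg=np.array([-.1+sp,-.07])
ths=brentq(lambda th:np.hypot(*(peg-piv(th)))-.137,.1,.6)
bs=np.arctan2(*(peg-piv(ths))[::-1])
Rz=R.from_euler('z',a).as_matrix()
TCP0=np.array([.5946,-.0481,.2159]); K0=knob(0,b0,0)
def tcp(th,b,t): return TCP0+Rz@(knob(th,b,t)-K0), a+b+np.pi
def toward(w,q=None):
    # print travel in tool axes from measured pose
    p,x=tcp(*w); plan(p,x)
def hole(r=.137,**k): pass
E
python3 - <<'E'
from kin import *
print(ths,bs)
for w in [(0,b0,0),(0,b0,.2),(ths+.04,-.3,.2),(ths+.03,bs,.2),(ths,bs,.12),(ths,bs,0)]:
    print(np.round(w,3),tcp(*w)[0].round(4),round(tcp(*w)[1],3))
toward((0,b0,.1));toward((0,b0,.2))
E
```

```text
0.343993426259405 -0.02964160345880082
[ 0.    -0.558  0.   ] [ 0.5946 -0.0481  0.2159] 2.632
[ 0.    -0.558  0.2  ] [ 0.586  -0.0433  0.257 ] 2.632
[ 0.384 -0.3    0.2  ] [0.5145 0.0177 0.257 ] 2.89
[ 0.374 -0.03   0.2  ] [0.523  0.0705 0.257 ] 3.16
[ 0.344 -0.03   0.12 ] [0.5348 0.0683 0.2408] 3.16
[ 0.344 -0.03   0.   ] [0.5398 0.0684 0.2159] 3.16
pos [ 0.5946 -0.0481  0.2158] xang 2.628 shift tool [ 0.0039  0.     -0.0209] yaw -0.21 F [ 1.   -0.54 -0.59] t 3.8 w 0.0179
pos [ 0.5946 -0.0481  0.2158] xang 2.628 shift tool [ 0.0099  0.     -0.0413] yaw -0.21 F [ 1.   -0.54 -0.59] t 3.8 w 0.0179
```

Lift along the arc.

send_rows(rows=[{"travel": [0.001, 0, -0.008], "yaw": 0}, {"travel": [0.003, 0, -0.017], "yaw": 0}, {"travel": [0.005, 0, -0.025], "yaw": 0}, {"travel": [0.008, 0, -0.034], "yaw": 0}, {"travel": [0.01, 0, -0.041], "yaw": 0}], newtons=30)

```text
clock: 4.3
eef_pos: [0.5851, -0.0427, 0.2573]
orientation: [0.254, 0.967, 0.0, -0.0]
wrist_force: [-0.8, 0.5, -3.8]
width: 0.0175
```

```bash
python3 -c "
from kin import *
f=wr('w4.png');toward((.1,-.5,.2));toward((.2,-.45,.2));toward((.384,-.3,.2))
"
```

```text
pos [ 0.585  -0.0424  0.2584] xang 2.6285 shift tool [ 0.0201 -0.0004  0.0014] yaw -3.5 F [-2.5   2.17 -3.06] t 4.35 w 0.0175
pos [ 0.585  -0.0424  0.2584] xang 2.6285 shift tool [ 0.0429 -0.      0.0014] yaw -6.36 F [-2.5   2.17 -3.06] t 4.35 w 0.0175
pos [ 0.585  -0.0424  0.2584] xang 2.6285 shift tool [0.091  0.0177 0.0014] yaw -14.96 F [-2.5   2.17 -3.06] t 4.35 w 0.0175
```

View pics/w4.png

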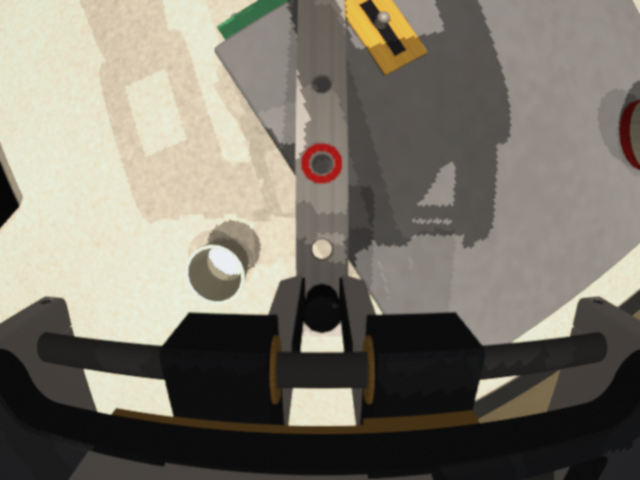

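send_rows(rows=[{"travel": [0.004, 0, 0], "yaw": -0.7}, {"travel": [0.008, 0, 0], "yaw": -1.4}, {"travel": [0.012, 0, 0], "yaw": -2.1}, {"travel": [0.016, 0, 0], "yaw": -2.8}, {"travel": [0.02, 0, 0], "yaw": -3.5}])

```text
clock: 4.85
eef_pos: [0.5697, -0.0339, 0.2576]
orientation: [0.224, 0.975, -0.0, 0.002]
wrist_force: [3.6, -2.2, -1.0]
width: 0.0173
```

```bash
python3 -c "
from kin import *
toward((.2,-.45,.2));toward((.384,-.3,.2))
"
```

```text
pos [ 0.5697 -0.0339  0.2576] xang 2.6896 shift tool [0.0253 0.0016 0.0004] yaw -2.86 F [ 3.6  -2.21 -0.98] t 4.85 w 0.0173
pos [ 0.5697 -0.0339  0.2576] xang 2.6896 shift tool [0.0722 0.0222 0.0002] yaw -11.46 F [ 3.6  -2.21 -0.98] t 4.85 w 0.0173
```

send_rows(rows=[{"travel": [0.005, 0.0, 0], "yaw": -0.6}, {"travel": [0.01, 0.0, 0], "yaw": -1.2}, {"travel": [0.015, 0.001, 0], "yaw": -1.8}, {"travel": [0.02, 0.001, 0], "yaw": -2.4}, {"travel": [0.025, 0.002, 0], "yaw": -3}])

```text
clock: 5.35
eef_pos: [0.5481, -0.0212, 0.2576]
orientation: [0.198, 0.98, -0.0, 0.003]
wrist_force: [5.7, -2.2, 1.2]
width: 0.0171
```

```bash
python3 -c "
from kin import *
toward((.3,-.38,.2));toward((.384,-.3,.2))
"
```

```text
pos [ 0.5481 -0.0212  0.2576] xang 2.7421 shift tool [0.0243 0.0089 0.0004] yaw -3.87 F [ 5.67 -2.19  1.17] t 5.35 w 0.0171
pos [ 0.5481 -0.0212  0.2576] xang 2.7421 shift tool [0.0461 0.0227 0.0003] yaw -8.45 F [ 5.67 -2.19  1.17] t 5.35 w 0.0171
```

send_rows(rows=[{"travel": [0.005, 0.001, 0], "yaw": -0.7}, {"travel": [0.01, 0.003, 0], "yaw": -1.5}, {"travel": [0.015, 0.005, 0], "yaw": -2.3}, {"travel": [0.02, 0.007, 0], "yaw": -3.1}, {"travel": [0.024, 0.009, 0], "yaw": -3.9}])

```text
clock: 5.85
eef_pos: [0.5292, -0.0032, 0.2574]
orientation: [0.165, 0.986, -0.0, 0.002]
wrist_force: [4.8, -1.5, -0.6]
width: 0.0175
```

```bash
python3 -c "
from kin import *
toward((.384,-.3,.2))
"
```

```text
pos [ 0.5292 -0.0032  0.2574] xang 2.8105 shift tool [0.0207 0.0149 0.0003] yaw -4.53 F [ 4.85 -1.51 -0.6 ] t 5.85 w 0.0175
```

send_rows(rows=[{"travel": [0.004, 0.003, 0], "yaw": -0.9}, {"travel": [0.008, 0.006, 0], "yaw": -1.8}, {"travel": [0.012, 0.009, 0], "yaw": -2.7}, {"travel": [0.016, 0.012, 0], "yaw": -3.6}, {"travel": [0.019, 0.015, 0], "yaw": -4.5}])

```text
clock: 6.35
eef_pos: [0.5148, 0.0178, 0.2566]
orientation: [0.126, 0.992, 0.0, 0.0]
wrist_force: [4.0, -1.1, -0.1]
width: 0.0175
```

```bash
python3 -c "
from kin import *
f=wr('w5.png'); toward((.384,-.3,.2));toward((.384,-.15,.2));toward((.384,bs-.05,.2))
"
```

```text
pos [0.5143 0.0184 0.2564] xang 2.8903 shift tool [-0.0004 -0.0007 -0.0006] yaw 0.04 F [ 3.53 -0.52  0.28] t 6.4 w 0.0173
pos [0.5143 0.0184 0.2564] xang 2.8903 shift tool [ 0.0019  0.0292 -0.0006] yaw -8.55 F [ 3.53 -0.52  0.28] t 6.4 w 0.0173
pos [0.5143 0.0184 0.2564] xang 2.8903 shift tool [ 0.0044  0.0431 -0.0006] yaw -12.58 F [ 3.53 -0.52  0.28] t 6.4 w 0.0173
```

View pics/w5.png

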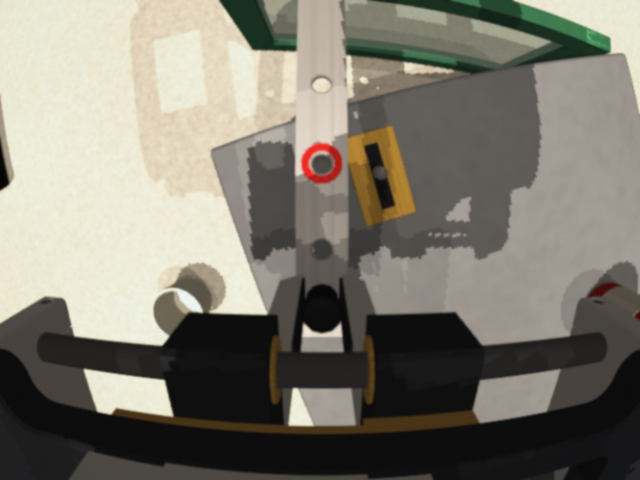

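send_rows(rows=[{"travel": [0.0, 0.008, 0], "yaw": -2.5}, {"travel": [0.001, 0.017, 0], "yaw": -5}, {"travel": [0.002, 0.026, 0], "yaw": -7.5}, {"travel": [0.003, 0.035, 0], "yaw": -10}, {"travel": [0.004, 0.043, 0], "yaw": -12.5}])

```text
clock: 6.9
eef_pos: [0.5217, 0.0612, 0.2562]
orientation: [0.016, 1.0, 0.0, -0.0]
wrist_force: [2.0, -0.3, -1.2]
width: 0.0175
```

send_rows(rows=[{"travel": [0, 0, 0], "yaw": 0}, {"travel": [0, 0, 0], "yaw": 0}])

```text
clock: 7.1
eef_pos: [0.5219, 0.0604, 0.2564]
orientation: [0.017, 1.0, -0.0, 0.0]
wrist_force: [3.3, 0.7, -0.1]
width: 0.0178
```

```bash
python3 -c "
from kin import *
f=wr('w6.png'); toward((.384,bs-.05,.2));toward((ths,bs,.2));toward((ths,bs,.125))
"
```

```text
pos [0.5219 0.0602 0.2564] xang 3.1064 shift tool [ 0.0012  0.001  -0.0006] yaw -0.2 F [ 2.56 -0.57  0.01] t 7.15 w 0.0173
pos [0.5219 0.0602 0.2564] xang 3.1064 shift tool [-0.0077  0.0084 -0.0006] yaw -3.07 F [ 2.56 -0.57  0.01] t 7.15 w 0.0173
pos [0.5219 0.0602 0.2564] xang 3.1064 shift tool [-0.0124  0.0086  0.0146] yaw -3.07 F [ 2.56 -0.57  0.01] t 7.15 w 0.0173
```

View pics/w6.png

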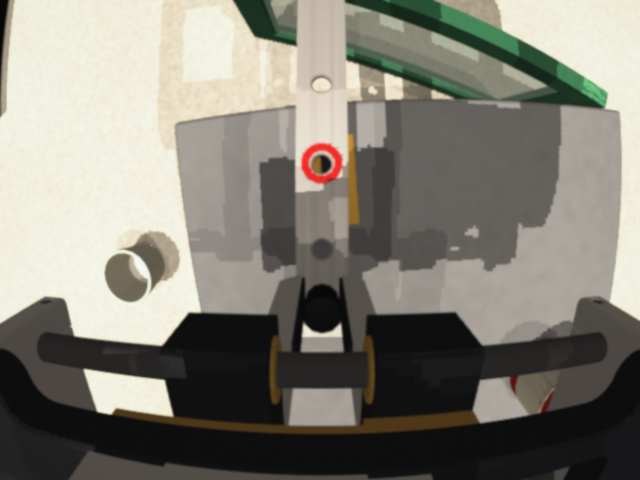

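send_rows(rows=[{"travel": [-0.002, 0.003, 0], "yaw": -1}, {"travel": [-0.005, 0.006, 0], "yaw": -2}, {"travel": [-0.008, 0.0085, 0.003], "yaw": -3}, {"travel": [-0.01, 0.0085, 0.009], "yaw": -3}, {"travel": [-0.0125, 0.0085, 0.0145], "yaw": -3}])

```text
clock: 7.65
eef_pos: [0.5351, 0.0681, 0.2418]
orientation: [-0.009, 1.0, -0.0, 0.0]
wrist_force: [2.8, 0.2, 0.7]
width: 0.0177
```

send_rows(rows=[{"travel": [0, 0, 0], "yaw": 0}, {"travel": [0, 0, 0], "yaw": 0}, {"travel": [0, 0, 0], "yaw": 0}])

```text
clock: 7.95
eef_pos: [0.5348, 0.068, 0.2421]
orientation: [-0.009, 1.0, -0.0, 0.0]
wrist_force: [3.1, -0.6, 0.7]
width: 0.0173
```

```bash
python3 -c "
from kin import *
f=wr('w7.png',(270,60,370,300),2.5); save(f,'w7c.png',(296,130,346,190),10); toward((ths,bs,.125));toward((ths,bs,.1))
f=env.grab_frame('top'); save(f,'t7.png',(310,200,450,360),5)
"
```

```text
pos [0.5348 0.068  0.2422] xang -3.1246 shift tool [0.0002 0.0003 0.0003] yaw -0.08 F [2.32 0.16 0.29] t 8.0 w 0.0176
pos [0.5348 0.068  0.2422] xang -3.1246 shift tool [-0.0011  0.0003  0.0054] yaw -0.08 F [2.32 0.16 0.29] t 8.0 w 0.0176
```

View pics/w7c.png

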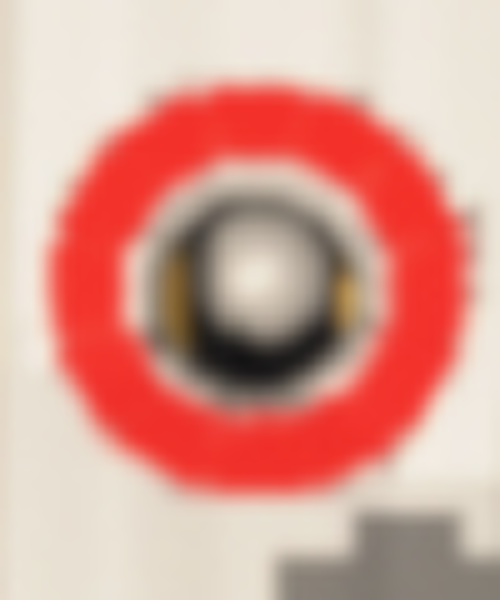

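View pics/t7.png

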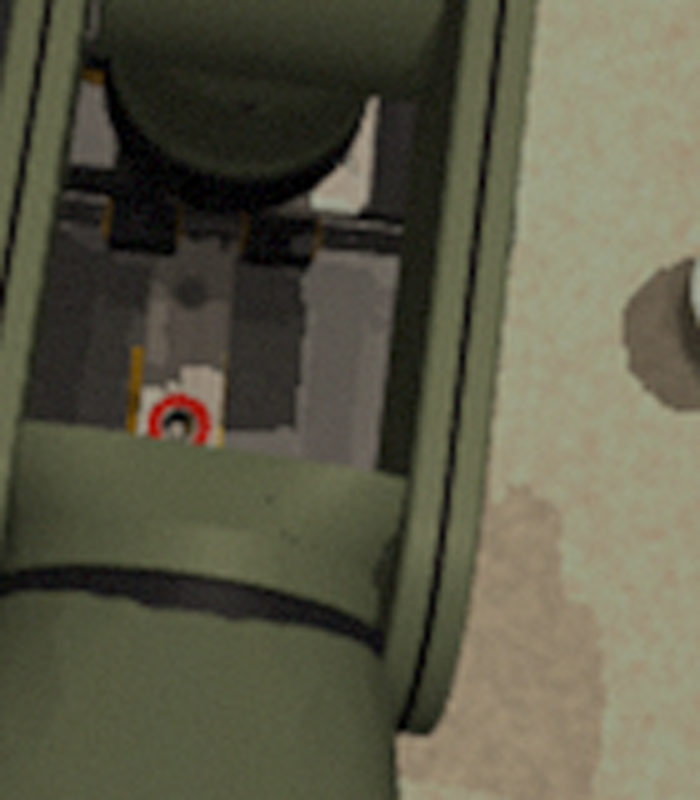

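```bash
python3 -c "
from kin import *
import pickle
f=pickle.load(open('w7.pkl','rb'))
im=f['pixels'][138:180,300:342].astype(float); im=np.clip((im/255)**.5*255,0,255).astype(np.uint8)[:,:,::-1]
cv2.imwrite('pics/w7g.png',cv2.resize(im,None,fx=14,fy=14,interpolation=cv2.INTER_CUBIC))
a1=wpx(f,321.5,158.3,.228);a2=wpx(f,321.5,158.3,.219);print(a1,a2,a2-a1)
"
```

```text
[0.46950275 0.06705599 0.228     ] [0.46954704 0.06704311 0.219     ] [ 4.42936462e-05 -1.28713149e-05 -9.00000000e-03]
```

View pics/w7g.png

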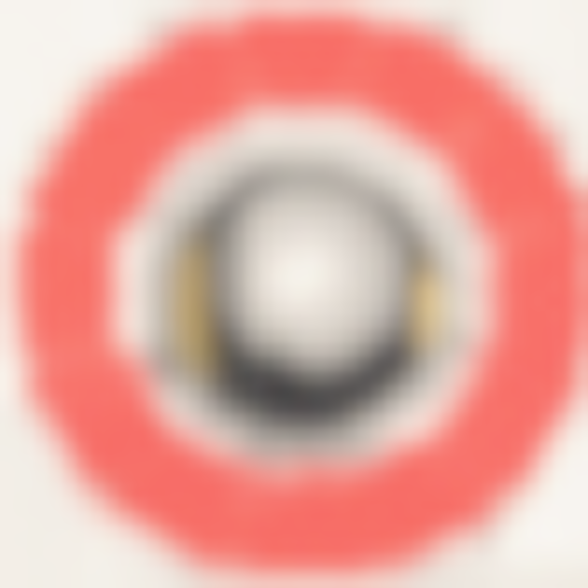

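send_rows(rows=[{"travel": [0.001, 0.0005, 0], "yaw": 0}, {"travel": [0.002, 0.0008, 0.001], "yaw": 0}, {"travel": [0.0015, 0.0008, 0.003], "yaw": 0}, {"travel": [0.0013, 0.0008, 0.004], "yaw": 0}, {"travel": [0.0013, 0.0008, 0.004], "yaw": 0}])

```text
clock: 8.55
eef_pos: [0.533, 0.0689, 0.2376]
orientation: [-0.009, 1.0, 0.0, -0.0]
wrist_force: [2.7, 0.6, 0.6]
width: 0.0174
```

send_rows(rows=[{"travel": [0, 0, 0], "yaw": 0}, {"travel": [0, 0, 0], "yaw": 0}, {"travel": [0, 0, 0], "yaw": 0}])

```text
clock: 8.85
eef_pos: [0.5333, 0.0689, 0.2379]
orientation: [-0.009, 1.0, -0.0, -0.0]
wrist_force: [2.9, 0.4, 1.8]
width: 0.0176
```

```bash
cat > look.py <<'E'
import sys
from kin import *
n=sys.argv[1]; f=wr(n+'.png')
im=f['pixels'][138:180,300:342].astype(float); im=np.clip((im/255)**.5*255,0,255).astype(np.uint8)[:,:,::-1]
cv2.imwrite('pics/'+n+'g.png',cv2.resize(im,None,fx=14,fy=14,interpolation=cv2.INTER_CUBIC))
for t in (.105,.08,.05,.0): toward((ths,bs,t))
E
python3 look.py w8
```

```text
pos [0.5333 0.0689 0.238 ] xang -3.1245 shift tool [-0.0023 -0.0006  0.0002] yaw -0.07 F [2.49 0.28 1.53] t 8.9 w 0.0174
pos [0.5333 0.0689 0.238 ] xang -3.1245 shift tool [-0.0035 -0.0006  0.0054] yaw -0.07 F [2.49 0.28 1.53] t 8.9 w 0.0174
pos [0.5333 0.0689 0.238 ] xang -3.1245 shift tool [-0.0048 -0.0006  0.0116] yaw -0.07 F [2.49 0.28 1.53] t 8.9 w 0.0174
pos [0.5333 0.0689 0.238 ] xang -3.1245 shift tool [-0.0065 -0.0006  0.0221] yaw -0.07 F [2.49 0.28 1.53] t 8.9 w 0.0174
```

View pics/w8g.png

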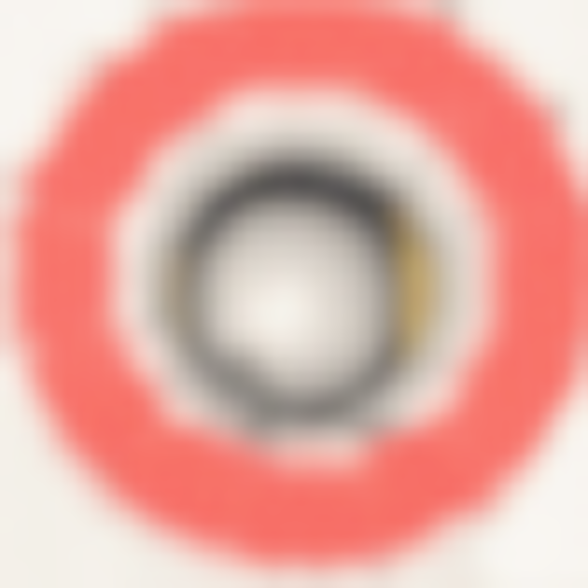

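send_rows(rows=[{"travel": [-0.0003, -0.0003, 0.0015], "yaw": 0}, {"travel": [-0.0006, -0.0003, 0.003], "yaw": 0}, {"travel": [-0.001, -0.0003, 0.005], "yaw": 0}, {"travel": [-0.001, -0.0003, 0.005], "yaw": 0}])

```text
clock: 9.3
eef_pos: [0.5342, 0.0686, 0.2325]
orientation: [-0.009, 1.0, 0.0, -0.0]
wrist_force: [4.1, -0.1, 0.9]
width: 0.0169
```

```bash
python3 look.py w9
```

```text
pos [0.5342 0.0686 0.2326] xang -3.1245 shift tool [-0.0014 -0.0003 -0.0051] yaw -0.07 F [ 3.2  -0.16  0.73] t 9.35 w 0.0176
pos [0.5342 0.0686 0.2326] xang -3.1245 shift tool [-0.0026 -0.0003  0.    ] yaw -0.07 F [ 3.2  -0.16  0.73] t 9.35 w 0.0176
pos [0.5342 0.0686 0.2326] xang -3.1245 shift tool [-0.0039 -0.0003  0.0063] yaw -0.07 F [ 3.2  -0.16  0.73] t 9.35 w 0.0176
pos [0.5342 0.0686 0.2326] xang -3.1245 shift tool [-0.0056 -0.0003  0.0167] yaw -0.07 F [ 3.2  -0.16  0.73] t 9.35 w 0.0176
```

View pics/w9g.png

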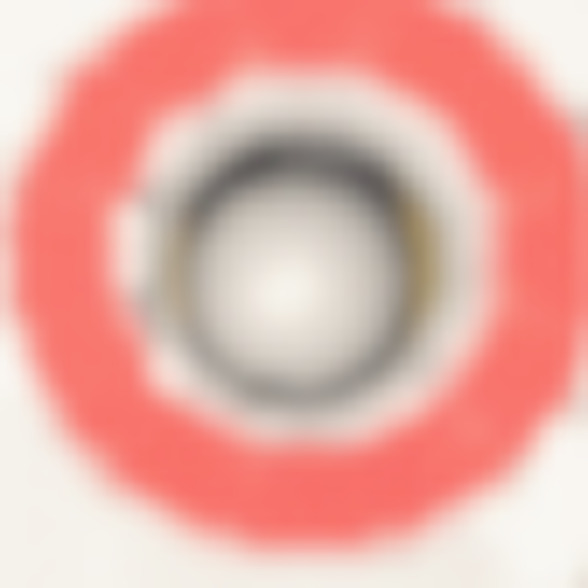

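send_rows(rows=[{"travel": [-0.0003, 0, 0.0015], "yaw": 0}, {"travel": [-0.0007, 0, 0.003], "yaw": 0}, {"travel": [-0.001, 0, 0.005], "yaw": 0}, {"travel": [-0.0013, 0, 0.0063], "yaw": 0}])

```text
clock: 9.75
eef_pos: [0.5356, 0.0686, 0.2264]
orientation: [-0.009, 1.0, -0.0, -0.0]
wrist_force: [2.5, -0.2, 0.9]
width: 0.0175
```

```bash
python3 look.py w10
```

```text
pos [0.5355 0.0686 0.2261] xang -3.1246 shift tool [-0.0001 -0.0003 -0.0116] yaw -0.08 F [ 3.39 -0.34  0.14] t 9.8 w 0.017
pos [0.5355 0.0686 0.2261] xang -3.1246 shift tool [-0.0013 -0.0003 -0.0064] yaw -0.08 F [ 3.39 -0.34  0.14] t 9.8 w 0.017
pos [0.5355 0.0686 0.2261] xang -3.1246 shift tool [-0.0026 -0.0003 -0.0002] yaw -0.08 F [ 3.39 -0.34  0.14] t 9.8 w 0.017
pos [0.5355 0.0686 0.2261] xang -3.1246 shift tool [-0.0043 -0.0003  0.0102] yaw -0.08 F [ 3.39 -0.34  0.14] t 9.8 w 0.017
```

View pics/w10g.png

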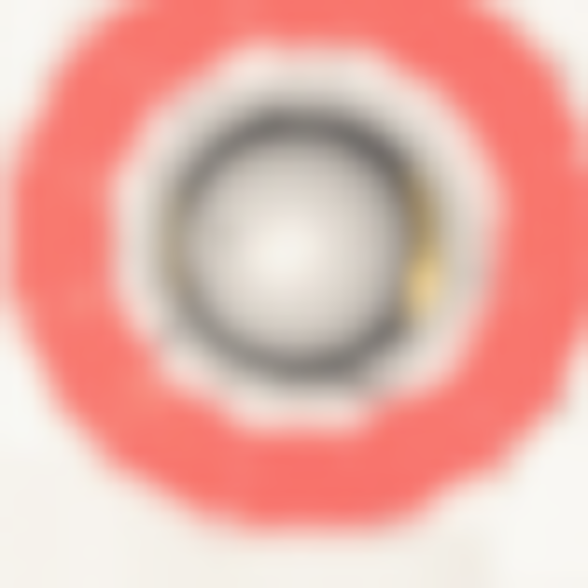

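send_rows(rows=[{"travel": [-0.0003, 0, 0.002], "yaw": 0}, {"travel": [-0.0006, 0, 0.004], "yaw": 0}, {"travel": [-0.001, 0, 0.006], "yaw": 0}, {"travel": [-0.0013, 0, 0.008], "yaw": 0}, {"travel": [-0.0015, 0, 0.0095], "yaw": 0}])

```text
clock: 10.3
eef_pos: [0.5371, 0.0686, 0.2169]
orientation: [-0.009, 1.0, -0.0, -0.0]
wrist_force: [3.3, -0.3, 2.2]
width: 0.0174
```

```bash
python3 look.py w11
```

```text
pos [0.537  0.0687 0.2168] xang -3.1245 shift tool [ 0.0014 -0.0003 -0.021 ] yaw -0.07 F [ 3.25 -0.6   2.59] t 10.35 w 0.0177
pos [0.537  0.0687 0.2168] xang -3.1245 shift tool [ 0.0002 -0.0003 -0.0158] yaw -0.07 F [ 3.25 -0.6   2.59] t 10.35 w 0.0177
pos [0.537  0.0687 0.2168] xang -3.1245 shift tool [-0.001  -0.0003 -0.0096] yaw -0.07 F [ 3.25 -0.6   2.59] t 10.35 w 0.0177
pos [0.537  0.0687 0.2168] xang -3.1245 shift tool [-0.0027 -0.0003  0.0009] yaw -0.07 F [ 3.25 -0.6   2.59] t 10.35 w 0.0177
```

View pics/w11g.png

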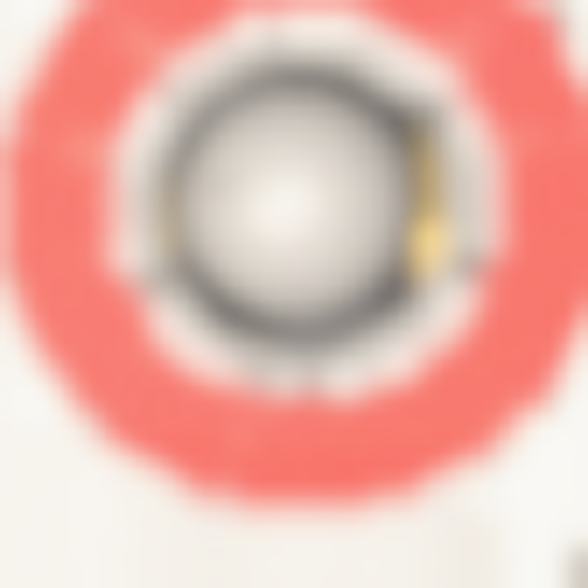

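send_rows(rows=[{"travel": [-0.0004, 0, 0], "yaw": 0}, {"travel": [-0.0008, 0, 0], "yaw": 0}, {"travel": [-0.0012, 0, 0], "yaw": 0}, {"travel": [-0.0012, 0, 0], "yaw": 0}])

```text
clock: 10.75
eef_pos: [0.5383, 0.0687, 0.2172]
orientation: [-0.009, 1.0, -0.0, -0.0]
wrist_force: [2.0, 0.5, 0.0]
width: 0.0175
```

send_rows(rows=[{"travel": [0, 0, 0], "yaw": 0}, {"travel": [0, 0, 0], "yaw": 0}, {"travel": [0, 0, 0], "yaw": 0}, {"travel": [0, 0, 0], "yaw": 0}], jaw=0.045)

```text
clock: 11.15
eef_pos: [0.5378, 0.0687, 0.2168]
orientation: [-0.009, 1.0, 0.0, -0.001]
wrist_force: [0.6, 0.5, -0.8]
width: 0.044
```

```bash
python3 look.py w12
```

```text
pos [0.538  0.0687 0.2169] xang -3.1245 shift tool [ 0.0024 -0.0003 -0.0209] yaw -0.07 F [-0.2  -1.08 -0.09] t 11.2 w 0.0446
pos [0.538  0.0687 0.2169] xang -3.1245 shift tool [ 0.0012 -0.0003 -0.0157] yaw -0.07 F [-0.2  -1.08 -0.09] t 11.2 w 0.0446
pos [0.538  0.0687 0.2169] xang -3.1245 shift tool [-0.0001 -0.0003 -0.0095] yaw -0.07 F [-0.2  -1.08 -0.09] t 11.2 w 0.0446
pos [0.538  0.0687 0.2169] xang -3.1245 shift tool [-0.0018 -0.0003  0.001 ] yaw -0.07 F [-0.2  -1.08 -0.09] t 11.2 w 0.0446
```

View pics/w12.png

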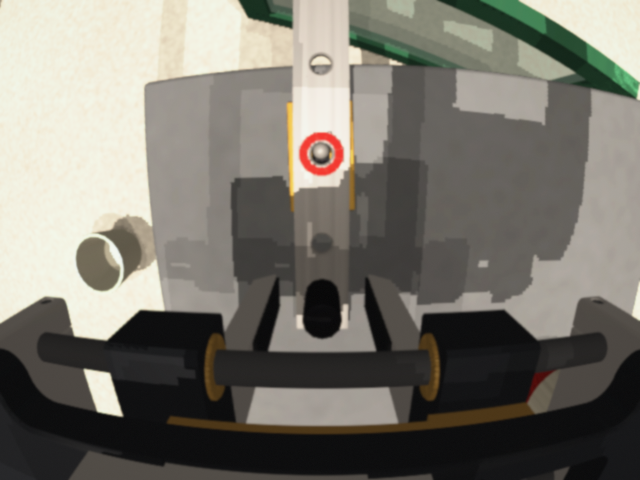

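The fingers are open clear of the knob at (322,308), and the peg shows inside the red ring at (320,153). I'll retreat straight up.

send_rows(rows=[{"travel": [0, 0, -0.01], "yaw": 0}, {"travel": [0, 0, -0.03], "yaw": 0}, {"travel": [0, 0, -0.06], "yaw": 0}, {"travel": [0, 0, -0.1], "yaw": 0}, {"travel": [0, 0, -0.13], "yaw": 0}])

```text
clock: 11.7
eef_pos: [0.5387, 0.0687, 0.3505]
orientation: [-0.009, 1.0, -0.0, 0.001]
wrist_force: [0.7, 0.8, -0.6]
width: 0.045
```

send_rows(rows=[{"travel": [0, 0, 0], "yaw": 0}, {"travel": [0, 0, 0], "yaw": 0}, {"travel": [0, 0, 0], "yaw": 0}, {"travel": [0, 0, 0], "yaw": 0}, {"travel": [0, 0, 0], "yaw": 0}])

```text
clock: 12.2
eef_pos: [0.5376, 0.0687, 0.3455]
orientation: [-0.009, 1.0, 0.0, -0.002]
wrist_force: [-0.2, 0.1, -0.2]
width: 0.0449
```

```bash
python3 - <<'E'
from kin import *
f=wr('w13.png'); save(f,'w13c.png',(260,60,390,260),3.5)
g=env.grab_frame('scene'); save(g,'s13.png'); print(env.sense()['wrist_force'])
E
```

```text
[ 0.31141517 -0.05804299 -0.11498871]
```

View pics/w13c.png

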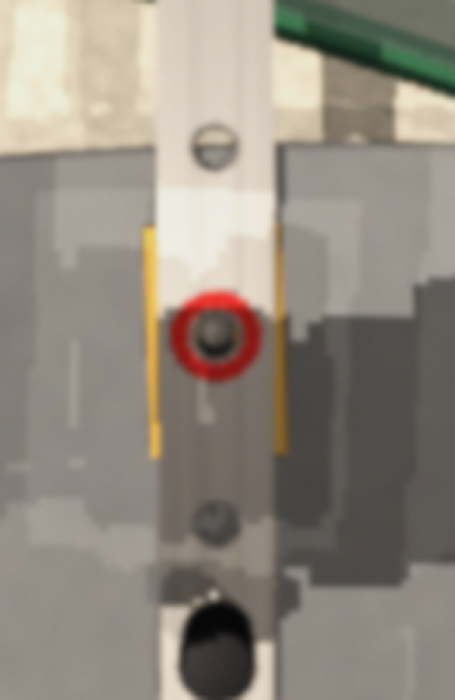

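View pics/s13.png

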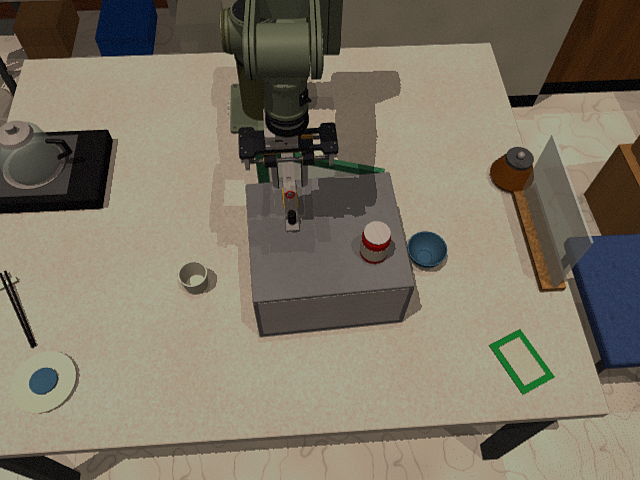

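The red ring in the wrist crop at (217,335) has the peg inside it. The bar lies flat and straight, and the door is held ajar. In the scene picture the tin (376,242), cup (194,277) and bowl (427,249) stand where they started. I'll hand it in.

```bash
python3 -c "
from h import *
print(env.finish_job())"
```

```text
the job is handed in; nothing more can be done
None
```

The stay now holds the door ajar: the red-ringed hole is down over the peg, the bar is released, and I handed the job in at about 12 s of the 69 s allowed.

I gripped the knob and lifted the bar. Then I pushed the door open through the bar and swung the hole over the peg. The wrist camera showed the hole about 2 mm off along the bar from where I had calculated, so I corrected it by eye before lowering. I lowered in small steps, eased the spring load onto the peg, let go and went straight up.

**Last checks:**
- **Fit:** the peg showed inside the ring from the lowering until after the retreat, and the bar looked level.
- **Force:** the wrist force stayed at about 6 N or less during the push, lowering and release. I had no direct reading of the force on the peg.
- **Door:** the angle is calculated, not measured, at about 0.34–0.35 rad. That is within the 0.22–0.45 range.
- **Bystanders:** the tin, cup and bowl stand at the same place in the scene picture as at the start.
- **Arm:** the gripper was clear of everything, with the wrist force near zero.

No check failed. The camera views differed from each other by about 3–4 mm in absolute position, so the final alignment rests on seeing the peg through the hole.

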